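# Hang a power supply on the sprung balancer hook

## Robot

A 6-joint arm with a two-finger parallel gripper is mounted at the origin on the work surface. World frame = base frame: x ahead of the robot, y to its left, z up, the work surface at z = 0. Lengths are in m, angles in rad, forces in N, time in s.
With the tool pointing down it reaches from about 0.35 to 0.975 m from the base axis. Payload 4.9 kg.
Tool frame: the origin (TCP) lies at the very end of the fingers, on their centre line; the grasp point (between the pads) lies 19 mm behind it; z points along the fingers, y is the direction in which the jaws open and shut (so a half turn about z gives the same grasp; the last joint's range is limited). The gripper opens to 85 mm and grips with 20 to 120 N. Pads are 22 mm wide; open, the fingers measure 114 mm over their backs; the gripper's body (76 mm by 85 mm) begins 54 mm behind the grasp point. The pads swing forward as they close: fully open they stand 13 mm farther back than shut.
Start: joints at [1.217, 0.053, 1.613, -0, 1.476, -0.119], TCP at [0.145, 0.608, 0.231] pointing down, gripper open.
Joint ranges: [-3.01, 3.01], [-1.01, 2.22], [0.06, 2.58], [-1.02, 4.17], [0.09, 2.62], [-3.14, 3.14]. Speed limits (rad/s): [2.57, 2.57, 3.14, 3.14, 3.14, 3.14].

## Interface

Orientations are given as a unit quaternion [w, x, y, z].
In Python, from plant import monitor, eyes, manip gives the robot as it stands.
- The arm moves only by the tool step_arm, never from a script. Its argument "motion" is a list of rows, each a list of 7 numbers: the shift along the world's x, y, z scaled (see below), then the turn, a rotation vector about the world's x, y, z scaled (see below), then the closure in counts, from 0 (fully open) to 255 (shut). In form: [[x, y, z, ax, ay, az, grip], ...]. A call has 1 to 10 rows; each row is the pose to reach, as a shift and turn from the pose commanded when the call began; what a row does not reach only later rows make up. The controller multiplies each number of a shift by 0.5 m and each number of a turn by 1.5 rad. A row lasts 1/10 s, in which the tool goes at most 50 mm and 8.59 degrees, less where a joint would pass 70% of its speed; a pose out of reach is approached as far as the arm can. A call with a number of a shift or a turn outside -1 to 1 is refused whole. A call with a gripper value outside its range is refused whole. The fingers move at their own pace and stop on an object; the grip force is fixed at half the most. Time passes only in rows, so rows that repeat a pose let the fingers close. It gives the time, the measured TCP pose, the force and the opening at its end, in the units of the state.
- monitor.state(): the state, without advancing time (a new reading comes with each control period).
- eyes.grab_frame(name): name is "scene" or "side" or "wrist"; returns a dict with "pixels" (420x560x3 uint8, red, green, blue), "mtx" (3x3 intrinsics, pixels), "rvec" (rotation vector, rad) and "tvec" (3), from world to camera coordinates, as OpenCV has them; the wrist camera has in their place "hand_eye" (4x4, takes a point from camera to tool coordinates, whose origin is the TCP and whose axes are the flange's). Camera axes: x right, y down, z forward; pixel columns grow to the right and rows downward; lengths in m; the calibration is good to about 2 mm. A picture is of the moment at which its call begins: read the wrist's pose just before it. There is no depth.
- manip.job_done(): hands the job in, once; it reports no verdict.
Trained networks look in the newest picture that a camera, given by its name, has taken for a name from the list of things; names that differ only in an ending like _2 or _b are one class to them, and where a whole thing is asked for, a point or a joint stands for the part that bears it (a point fixed in the world has none). Each returns a list of dicts, best first, with "p" (0 to 1); they miss things now and then, are a little off and sometimes report something else, mostly with a low value. They report only what shows in the picture. A call takes as long as a camera call. They do not tell look-alikes from the thing itself.
- eyes.look_for(name, camera): "box" ([centre column, centre row, width, height] in pixels, round what is visible of it).
- eyes.pinpoint(name, camera): "uv" ([column, row] in pixels: a listed point, or the origin of a listed thing).
The state is a dict: "time": time; "joint_pos": joint angles; "joint_vel": joint speeds; "joint_efforts": joint torques, N m; "tool_pos": TCP position; "tool_rot": TCP orientation; "contact_force": force on the tool from outside, world axes, zero at the start; "ft_torque": the same for the moment, N m; "gripper_width": opening from 0.0 (shut) to 1.0 (fully open).
Only numpy, scipy, OpenCV 4.12 (cv2) and the standard library are available. Lean on these libraries where they do the work, as an engineer would, in place of code of your own. Each camera call takes 0.05 s, during which the arm holds its last target.

## Task

Take the sprung balancer hook by its black grip, pull it down to the power supply lying in its cradle, feel along the slot of the lifting bracket for the cross pin and hook it on gently. Then guide the hook back up, never letting it snap up, until the arm is fully up and the supply hangs still above its cradle, and let go. Leave the other things on the bench where they are.

Things in the scene. Friction and masses are not known exactly. Their poses are not given: they have to be found in the camera images.
- hook: Steel hook at the end of the balancer arm. Origin on its upright swivel axis, mid-height of the arm's outer link (18 mm thick). An 8 mm square shank runs down the axis to 81 mm under the origin; from its end a foot (8 mm wide and thick) runs to x = +21 mm and turns up in a lip (x 16 to 21 mm, top 62 mm under the origin). z up. The hook swivels freely and follows the hand sideways with almost no force.
- hook_grip (a point): Middle of the top of the hook's black grip, on the swivel axis, 59 mm above the hook's origin; axes as the hook's. The grip is a flat upright bar: 36 mm along x, 16 mm thick along y, 46 mm tall; the arm's link lies 50 mm under its top. Hold it from above across its 16 mm and pull it down by friction.
- hook_seat (a point): Middle of the hook's seat, where the pin comes to rest: on top of the foot, 10 mm along the hook's +x from the swivel axis and 73 mm under its origin, halfway in the 12 mm gap between shank and lip. Axes as the hook's.
- carriage (a joint): How far the balancer arm is pulled down, in m: 0 fully up at its stop, where a spring keeps it, at most 0.11. The hook goes down by just this much; its underside is 157 mm above the bench at 0. The damped spring pulls the hook up with about 12 N at 0 and 16 N at 0.08; with the supply hung on it still rises to 0.
- mast: The balancer's fixed upright steel post, 28 mm across, 396 mm tall, on a 130 mm square base. Origin: centre of its underside. A collar on it carries the arm: two 280 mm links that bend at an elbow kept on the side away from the robot.
- psu: Loose power supply: a perforated metal box 150 (x) x 90 (y) x 60 mm (z), 0.5 to 0.65 kg in all, lying in the cradle. Origin: centre of its underside, z up. A lifting bracket stands on its top; the hook may come into the bracket's slot from either end.
- bracket (a point): Middle of the top of the bracket, 110 mm above the supply's underside; axes as the supply's. Two 4 mm cheek plates, 110 mm long along x, 50 mm tall, 18 mm clear between them, slot open at top and both ends. A 6 mm cross pin spans it along y, its centre 14 mm under the top, 33 mm free below. It is clamped somewhere from x = -40 to 40 mm: where is not given. It holds firm up to about 40 N.
- cradle: Fixed black pad, 196 (x) x 136 (y) x 6 mm, with low steel stops, up to 22 mm above the bench, around the supply's corners; the supply rests on the pad with 1 to 2 mm play. Origin: centre of its underside; axes as the supply's.
- screwdriver: Bystander: a loose screwdriver, yellow handle, lying. Origin in its underside.
- wrench: Bystander: a loose steel wrench, lying. Origin in its underside.
- reel: Bystander: a loose reel of solder, 60 mm across and 34 mm tall, standing on its flange. Origin in its underside.
- can: Bystander: a loose green can, 72 mm across, 105 mm tall, upright. Origin in its underside.
- meter: Bystander: a loose grey hand-held test meter, 150 x 80 x 36 mm, lying. Origin in its underside.
- jar: Bystander: a loose clear jar, 52 mm across, 60 mm tall, upright. Origin in its underside.
- tray: Bystander: a loose grey parts tray, 120 x 90 x 30 mm. Origin in its underside.
There are look-alikes about, which are no part of the job. Of the things that look like the cradle, take the one that is farthest from the robot's base at the start.

How it is judged:
On the way, in this order (a step that is already met when the one before it is completed fails the run):
1. the sprung hook is pulled down to the bracket, with its lip lower than the pin (value of joint carriage above 0.055 m and z of hook_seat in the frame of psu below 0.085 m and horizontal distance between hook_seat and psu below 0.11 m), for 0.1 s.
2. the hook carries the supply clear of its rest (contact force between hook and psu above 2.5 N and height (world z) of psu above 0.02 m), for 0.2 s.
At the end, for the whole second after the job is handed in: Arm fully up (within 10 mm); the supply hangs on the hook (over 2.5 N on it, seat within 50 mm horizontally of its middle), underside over 45 mm above the bench, within 80 mm of the cradle's middle, tilted under 0.35 rad, almost still (under 0.06 m/s, 0.6 rad/s) (value of joint carriage below 0.01 m and height (world z) of psu above 0.045 m and contact force between hook and psu above 2.5 N and horizontal distance between hook_seat and psu below 0.05 m and horizontal distance between psu and cradle below 0.08 m and angle between psu's own z axis and vertical below 0.35 rad and linear speed of psu below 0.06 m/s and angular speed of psu below 0.6 rad/s); the robot touches nothing.
It fails at once if the hook snaps up (faster than 0.4 m/s) (velocity of joint carriage below -0.4 m/s).
It fails at once if the hook strikes or forces the supply (over 20 N) (contact force between hook and psu above 20 N).
It fails at once if the supply is tipped over (0.7 rad) (angle between psu's own z axis and vertical above 0.7 rad).
It fails at once if a bystander is moved by more than 30 mm (distance of any of screwdriver, wrench, reel, can, meter, jar, tray from where it was at the start of the episode above 0.03 m).
It also fails if it takes over 54 s, if anything falls off the work surface, if the arm or the gripper's body presses on something with over 40 N, if the wrist force passes 120 N, or if a joint passes its speed limit or range.

## Working session

There is one attempt and no reset: what is moved stays moved. The work goes in short steps, Python scripts to look and compute and a tool call to move; the robot and the scene stay as the last step left them, time stands still between calls to the robot, and variables do not carry over. Pictures are saved under pics/ and viewed, and the job is handed in when it is done.

Besides the shell and the picture viewer there is one more tool, called after "Emit:" as name([rows], argument=value, ...), one row to a line, values as JSON. step_arm: Moves the arm, as the interface text tells. Its arguments: {"type":"object","properties":{"motion":{"type":"array","items":{"type":"array","items":{"type":"number"}}}},"required":["motion"]}

```bash
mkdir -p pics
cat > h.py <<'E'
from plant import monitor, eyes, manip
import numpy as np, cv2
def save(name,fn):
    f=eyes.grab_frame(name); cv2.imwrite('pics/'+fn,f['pixels'][:,:,::-1].copy()); return f
def cam(f,st=None):
    K=np.array(f['mtx'],float)
    if 'rvec' in f:
        R=cv2.Rodrigues(np.array(f['rvec'],float))[0]; t=np.array(f['tvec'],float).ravel()
        return K,R.T,-R.T@t
    from scipy.spatial.transform import Rotation as Ro
    q=st['tool_rot']; T=np.eye(4);T[:3,:3]=Ro.from_quat([q[1],q[2],q[3],q[0]]).as_matrix();T[:3,3]=st['tool_pos']
    M=T@np.array(f['hand_eye']); return K,M[:3,:3],M[:3,3]
def ray(c,uv):
    K,R,o=c; d=R@np.linalg.inv(K)@np.array([uv[0],uv[1],1.]); return o,d/np.linalg.norm(d)
def atz(c,uv,z):
    o,d=ray(c,uv); return o+d*(z-o[2])/d[2]
def tri(cs,uvs):
    A=np.zeros((3,3));b=np.zeros(3);rs=[ray(c,u) for c,u in zip(cs,uvs)]
    for o,d in rs:
        P=np.eye(3)-np.outer(d,d);A+=P;b+=P@o
    x=np.linalg.solve(A,b); return x,[np.linalg.norm((np.eye(3)-np.outer(d,d))@(x-o)) for o,d in rs]
def proj(c,X):
    K,R,o=c; p=K@(R.T@(np.array(X)-o)); return p[:2]/p[2]
E
python3 - <<'E'
from h import *
print(monitor.state())
for n in ['scene','side','wrist']:
    st=monitor.state(); f=save(n,n+'0.png'); c=cam(f,st); print(n,c[2].round(3),c[1][:,2].round(3),c[0][0,0])
    for t in ['hook','hook_grip','hook_seat','mast','psu','bracket','cradle','can','meter','jar','tray','reel','wrench','screwdriver']:
        print(t,[(np.round(d['uv']).astype(int).tolist(),round(d['p'],2)) for d in eyes.pinpoint(t,n)[:4]])
E
```

```text
{'time': 0.0, 'joint_pos': array([ 1.21701616e+00,  5.33396912e-02,  1.61428314e+00,  1.67707921e-05,
        1.47600815e+00, -1.19011327e-01]), 'joint_vel': array([-0.00071955,  0.0002423 , -0.00104589,  0.00098249,  0.00056337,
       -0.0006545 ]), 'joint_efforts': array([ 1.17150153e-04, -3.93675900e+01, -3.70179999e+01, -3.60272554e-05,
        7.06032763e-03, -5.71682392e-06]), 'tool_pos': array([0.14517196, 0.60726893, 0.23008015]), 'tool_rot': array([-2.46803260e-04,  1.17115768e-01,  9.93117746e-01, -9.88865008e-04]), 'contact_force': array([-0.30033898,  0.00260475,  0.54454295]), 'ft_torque': array([-0.03048156, -0.005442  ,  0.01233785]), 'gripper_width': 0.9995477028313094}
scene [1.016 0.356 1.141] [-0.476 -0.341 -0.81 ] 463.7060731334247
hook []
hook_grip [([261, 217], 0.8)]
hook_seat [([259, 249], 0.67)]
mast [([168, 244], 0.62), ([282, 292], 0.52), ([313, 381], 0.52)]
psu []
bracket [([280, 273], 0.88)]
cradle [([243, 143], 0.87), ([424, 242], 0.83), ([316, 379], 0.73)]
can [([341, 345], 0.75)]
meter [([423, 332], 0.59), ([166, 188], 0.57), ([282, 270], 0.42), ([260,
[... 299 characters left out ...]
_seat [([245, 215], 0.89)]
mast [([238, 190], 0.93)]
psu [([244, 272], 0.83), ([236, 245], 0.75)]
bracket [([237, 248], 0.76)]
cradle [([362, 180], 0.95), ([395, 368], 0.94), ([246, 275], 0.67)]
can [([222, 343], 0.67)]
meter [([282, 406], 0.93), ([239, 245], 0.52)]
jar [([243, 270], 0.56), ([306, 181], 0.54), ([307, 336], 0.25)]
tray [([278, 165], 0.57)]
reel [([179, 340], 0.64)]
wrench [([315, 217], 0.82)]
screwdriver [([308, 338], 0.88), ([243, 217], 0.43)]
wrist [0.066 0.626 0.374] [ 0.306 -0.074 -0.949] 322.1110415770082
hook []
hook_grip []
hook_seat []
mast []
psu []
bracket []
cradle [([54, 273], 0.57)]
can []
meter [([185, 400], 0.72)]
jar []
tray []
reel []
wrench []
screwdriver []
```

View pics/scene0.png

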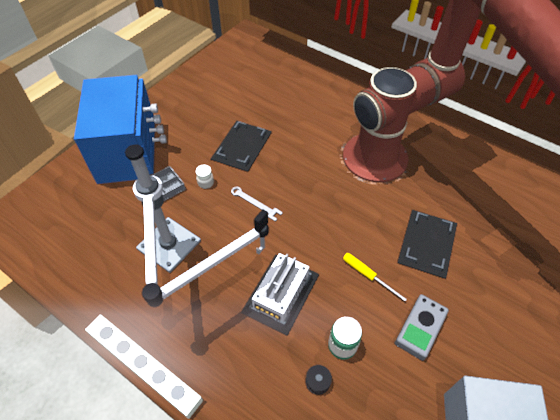

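View pics/side0.png

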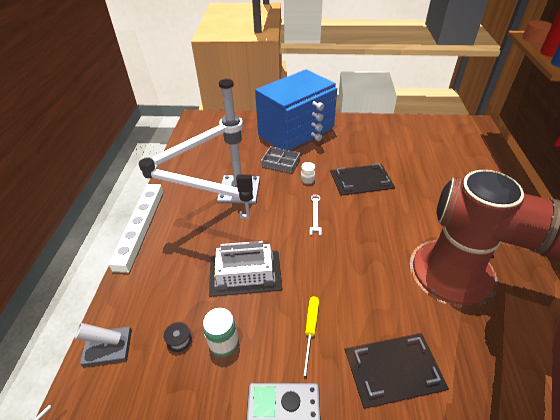

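View pics/wrist0.png

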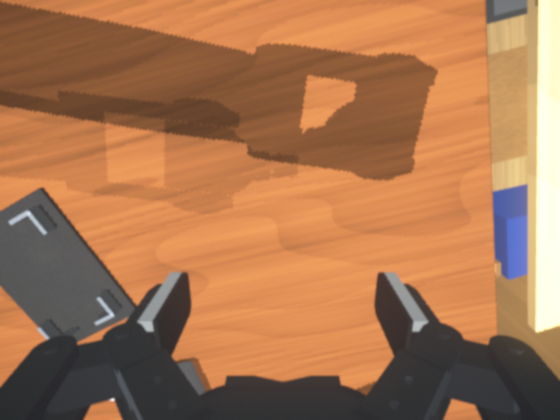

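The PSU lies in the pad at scene (283,290) and side (244,270). Two empty look-alike pads are at scene (243,143) and (428,242). I'll check their distances and confirm with enlarged crops.

Run:
```python
from h import *
fs=eyes.grab_frame('scene');fd=eyes.grab_frame('side')
cs,cd=cam(fs),cam(fd)
for n,uv in [('A',(243,143)),('B',(424,242)),('psu pad',(283,292))]:
    p=atz(cs,uv,0.0);print(n,p.round(3),np.hypot(*p[:2]).round(3))
for n,a,b in [('grip',(261,217),(238,177)),('seat',(259,249),(245,215)),('bracket',(280,273),(237,248)),('mast',(168,244),(238,190))]:
    x,e=tri([cs,cd],[a,b]);print(n,x.round(4),np.round(e,4))
print('mast z0',atz(cs,(168,244),0),atz(cd,(238,190),0))
for f,c,n in [(fs,(265,255,75),'s'),(fd,(245,225,75),'d')]:
    u,v,r=c; im=f['pixels'][v-r:v+r,u-r:u+r,::-1].copy()
    cv2.imwrite(f'pics/crop_{n}.png',cv2.resize(im,(600,600),interpolation=cv2.INTER_CUBIC))
```

```text
A [ 0.208 -0.389  0.   ] 0.442
B [0.206 0.278 0.   ] 0.346
psu pad [0.573 0.041 0.   ] 0.574
grip [ 0.5765 -0.0168  0.306 ] [0.0018 0.0018]
seat [ 0.5759 -0.0304  0.1622] [0.0018 0.0018]
bracket [0.5864 0.0425 0.1219] [0.0045 0.0045]
mast [ 0.6479 -0.3094  0.0048] [0.0017 0.0017]
mast z0 [ 0.64505241 -0.31383551  0.        ] [ 0.64986565 -0.312762    0.        ]
```

View pics/crop_s.png

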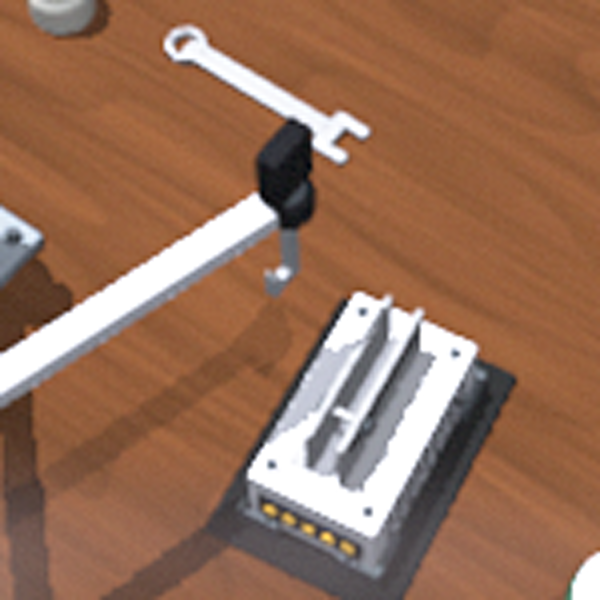

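View pics/crop_d.png

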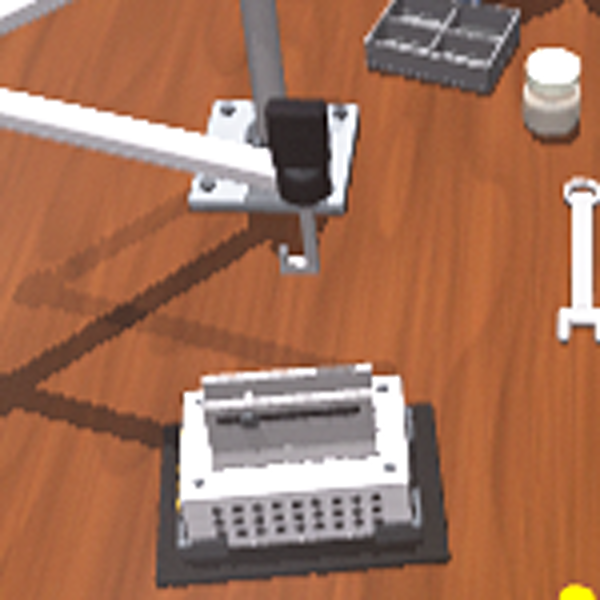

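Cradle distances from the base: 0.44, 0.35 and 0.57 m. The one holding the PSU is the farthest, and the crop shows the PSU lying in it, so that is the cradle meant. I'll raise the wrist camera over the hook and bracket for a closer look.

Emit:
step_arm([
  [0.0, -0.04, 0.1, 0, 0, 0, 0],
  [0.06, -0.12, 0.18, 0, 0, 0, 0],
  [0.12, -0.2, 0.26, 0, 0, 0, 0],
  [0.18, -0.28, 0.34, 0, 0, 0, 0],
  [0.24, -0.36, 0.42, 0, 0, 0, 0],
  [0.3, -0.44, 0.44, 0, 0, 0, 0],
  [0.36, -0.52, 0.44, 0, 0, 0, 0],
  [0.42, -0.6, 0.44, 0, 0, 0, 0],
  [0.48, -0.68, 0.44, 0, 0, 0, 0],
  [0.54, -0.76, 0.44, 0, 0, 0, 0],
])

```text
time: 3.35
tool_pos: [0.3842, 0.2688, 0.4505]
tool_rot: [0.001, 0.117, 0.993, 0.001]
contact_force: [0.2, -0.1, 0.5]
gripper_width: 0.998
```

Emit:
step_arm([
  [0.05, -0.08, 0.0, 0, 0, 0, 0],
  [0.1, -0.16, 0.0, 0, 0, 0, 0],
  [0.13, -0.24, 0.0, 0, 0, 0, 0],
  [0.15, -0.32, 0, 0, 0, 0, 0],
  [0.15, -0.36, 0, 0, 0, 0, 0],
  [0.15, -0.36, 0, 0, 0, 0, 0],
])

```text
time: 3.95
tool_pos: [0.4586, 0.0884, 0.4495]
tool_rot: [0.0, 0.119, 0.993, -0.0]
contact_force: [-1.0, 1.0, 0.4]
gripper_width: 0.999
```

Run:
```python
from h import *
st=monitor.state(); f=save('wrist','w1.png'); c=cam(f,st); print(st['time'],st['tool_pos'],st['tool_rot'],st['joint_pos'].round(2)); print(c[2])
for t in ['hook','hook_grip','hook_seat','psu','bracket','cradle']:
    print(t,[(np.round(d['uv'],1).tolist(),round(d['p'],2)) for d in eyes.pinpoint(t,'wrist')[:4]])
```

```text
3.95 [0.45863878 0.0883777  0.44950256] [ 4.82919618e-05  1.19319330e-01  9.92855913e-01 -1.79164168e-04] [ 0.03 -0.36  1.62 -0.    1.88 -1.3 ]
[0.37910171 0.10703847 0.59184297]
hook [([210.7, 284.0], 0.94)]
hook_grip [([199.9, 310.9], 0.87)]
hook_seat [([220.2, 262.9], 0.71), ([345.4, 100.7], 0.62)]
psu [([443.6, 104.1], 0.74), ([270.1, 219.1], 0.72), ([387.0, 253.8], 0.47)]
bracket [([269.8, 241.9], 0.69)]
cradle []
```

View pics/w1.png

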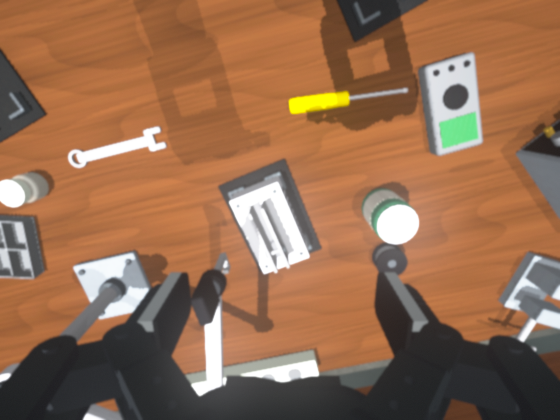

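The wrist view shows the grip at about (203,300), the hook foot at (222,262) and the PSU with its slot at about (270,240). Next I'll enlarge it and take more views.

Run:
```python
from h import *
im=cv2.imread('pics/w1.png')
cv2.imwrite('pics/w1c.png',cv2.resize(im[150:330,180:330],(667,800)[:2] if 0 else (500,600),interpolation=cv2.INTER_CUBIC))
```

```text
(no output)
```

View pics/w1c.png

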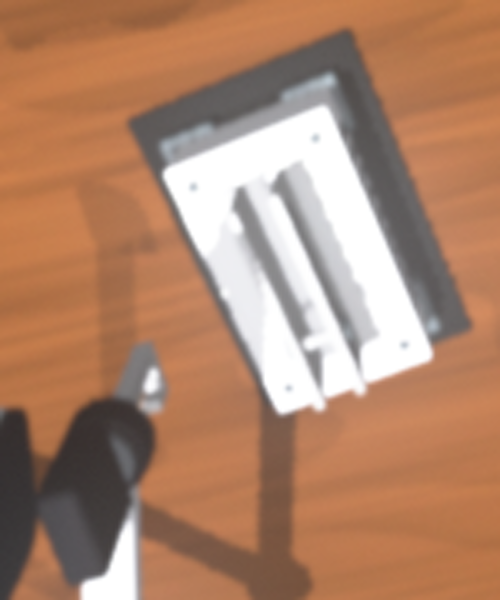

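Emit:
step_arm([
  [0.08, -0.04, -0.06, 0, 0, 0, 0],
  [0.16, -0.06, -0.1, 0, 0, 0, 0],
  [0.2, -0.06, -0.1, 0, 0, 0, 0],
  [0.2, -0.06, -0.1, 0, 0, 0, 0],
])

```text
time: 4.7
tool_pos: [0.5595, 0.0608, 0.3968]
tool_rot: [-0.002, 0.117, 0.993, -0.0]
contact_force: [0.0, -0.4, -0.5]
gripper_width: 0.999
```

Run:
```python
from h import *
st=monitor.state(); f=save('wrist','w2.png'); c=cam(f,st); print(st['time'],st['tool_pos'],st['tool_rot']); print(c[2])
np.savez('w2.npz',K=c[0],R=c[1],o=c[2])
for t in ['hook','hook_grip','hook_seat','psu','bracket','cradle']:
    print(t,[(np.round(d['uv'],1).tolist(),round(d['p'],2)) for d in eyes.pinpoint(t,'wrist')[:4]])
im=f['pixels'][:,:,::-1]
cv2.imwrite('pics/w2c.png',cv2.resize(im[0:330,130:400],None,fx=1.8,fy=1.8,interpolation=cv2.INTER_CUBIC))
```

```text
4.7 [0.55947771 0.06078347 0.39676139] [-2.24591179e-03  1.16955567e-01  9.93134592e-01 -1.81957465e-04]
[0.48050111 0.07899516 0.53946799]
hook [([198.5, 217.1], 0.6)]
hook_grip [([175.2, 240.7], 0.65)]
hook_seat [([215.9, 208.9], 0.88)]
psu [([274.6, 173.4], 0.55)]
bracket [([268.9, 189.3], 0.56)]
cradle []
```

View pics/w2c.png

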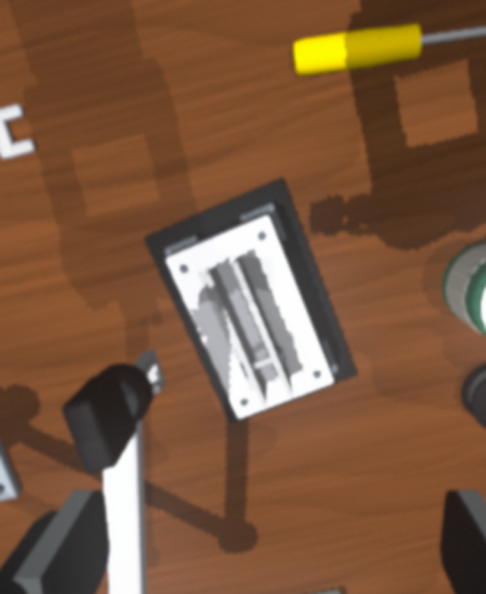

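Run:
```python
from h import *
im=cv2.imread('pics/w2.png')
cv2.imwrite('pics/w2d.png',cv2.resize(im[115:240,210:320],None,fx=5,fy=5,interpolation=cv2.INTER_CUBIC)[:600])
cv2.imwrite('pics/w2e.png',cv2.resize(im[180:270,150:240],None,fx=6,fy=6,interpolation=cv2.INTER_CUBIC))
```

```text
(no output)
```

View pics/w2d.png

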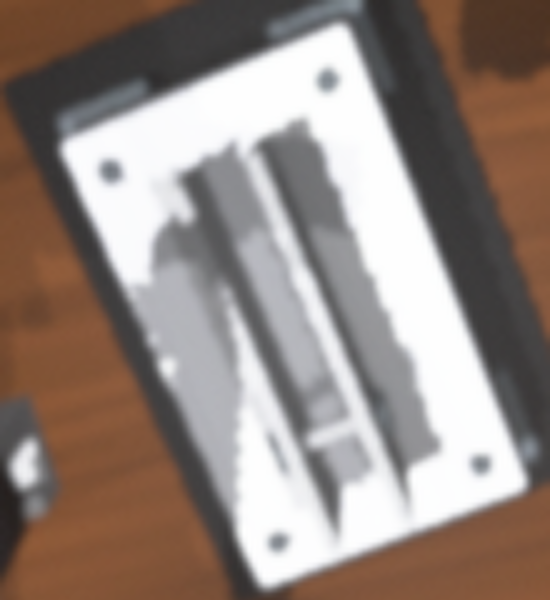

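View pics/w2e.png

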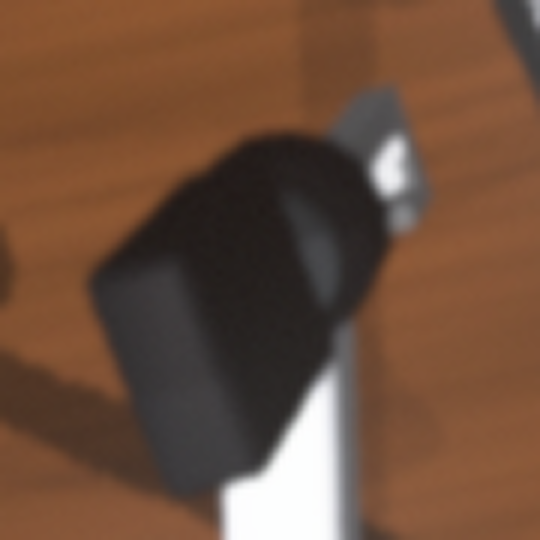

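```bash
cat > m.py <<'E'
from h import *
d=np.load('w2.npz'); c=(d['K'],d['R'],d['o'])
a=lambda u,v:(210+u/5,115+v/5); g=lambda u,v:(150+u/6,180+v/6)
C=np.array([atz(c,a(*p),.066) for p in [(62,145),(345,25),(525,485),(262,590)]])
print(C.round(4)); 
for i in range(4): 
    e=C[(i+1)%4]-C[i]; print(np.linalg.norm(e).round(4),np.degrees(np.arctan2(e[1],e[0])).round(1))
ctr=C.mean(0);print('psu ctr',ctr)
print('pin',atz(c,a(332,434),.102+.002))
G=np.array([atz(c,g(*p),.297) for p in [(95,280),(185,265),(265,470),(170,490)]])
print(G.round(4),G.mean(0))
for i in range(4): 
    e=G[(i+1)%4]-G[i]; print(np.linalg.norm(e).round(4),np.degrees(np.arctan2(e[1],e[0])).round(1))
print('lip/foot', [atz(c,g(*p),.176).round(4) for p in [(395,90),(430,185)]], [atz(c,g(*p),.157).round(4) for p in [(395,90),(430,185),(405,230)]])
# pin from other cams
fs=eyes.grab_frame('scene');fd=eyes.grab_frame('side')
w1=None
x,e=tri([c,cam(fs),cam(fd)],[a(332,434),(190+345/4,180+415/4),(170+248/4,150+410/4)]);print('pin tri',x,e)
for n,cc,uv in [('s',cam(fs),(190+345/4,180+415/4)),('d',cam(fd),(170+248/4,150+410/4))]: print(n,atz(cc,uv,.104))
E
python3 m.py
```

```text
[[ 0.5115 -0.0185  0.066 ]
 [ 0.498   0.0691  0.066 ]
 [ 0.6443  0.0909  0.066 ]
 [ 0.6592  0.0029  0.066 ]]
0.0887 98.7
0.1479 8.5
0.0893 -80.4
0.1493 -171.7
psu ctr [0.57825782 0.0360999  0.066     ]
pin [0.60366827 0.04012313 0.104     ]
[[ 0.5487 -0.0342  0.297 ]
 [ 0.5494 -0.0218  0.297 ]
 [ 0.5808 -0.0209  0.297 ]
 [ 0.5807 -0.0348  0.297 ]] [ 0.5648957 -0.0279217  0.297    ]
0.0125 86.5
0.0314 1.5
0.0138 -90.6
0.032 179.0
lip/foot [array([ 0.5588, -0.0203,  0.176 ]), array([ 0.5791, -0.0193,  0.176 ])] [array([ 0.5629, -0.0255,  0.157 ]), array([ 0.5842, -0.0245,  0.157 ]), array([ 0.5925, -0.0325,  0.157 ])]
pin tri [0.60419552 0.04127548 0.09805481] [np.float64(0.001988998521335994), np.float64(0.0016723786815310386), np.float64(0.0017411216598036154)]
s [0.60478358 0.04320678 0.104     ]
d [0.60311002 0.04821259 0.104     ]
```

Run:
```python
from h import *
d=np.load('w2.npz'); c=(d['K'],d['R'],d['o'])
fs=eyes.grab_frame('scene');fd=eyes.grab_frame('side')
cs,cd=cam(fs),cam(fd)
for X in [(.565,-.028,.297),(.570,-.023,.297)]:
    print([proj(k,X).round(1) for k in (c,cs,cd)])
R=lambda im,u,v,r,n:cv2.imwrite(n,cv2.resize(im[v-r:v+r,u-r:u+r,::-1],(560,560),interpolation=cv2.INTER_CUBIC))
R(fs['pixels'],262,225,35,'pics/gs.png');R(fd['pixels'],245,190,35,'pics/gd.png')
```

```text
[array([179.8, 243.2]), array([260.4, 214.2]), array([244.3, 176.5])]
[array([187.6, 247.3]), array([260.8, 216.8]), array([241.9, 177.8])]
```

View pics/gs.png

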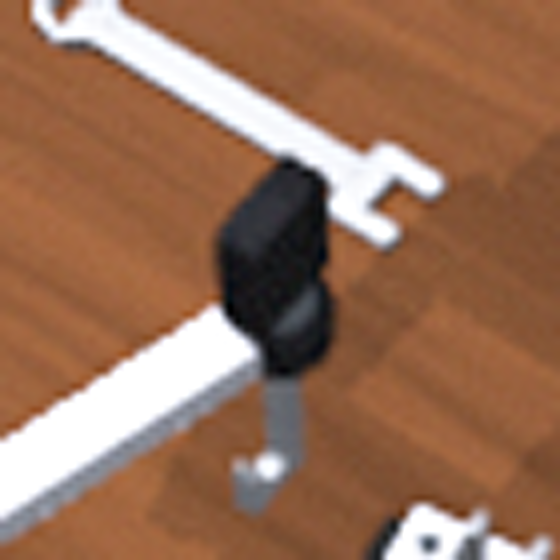

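View pics/gd.png

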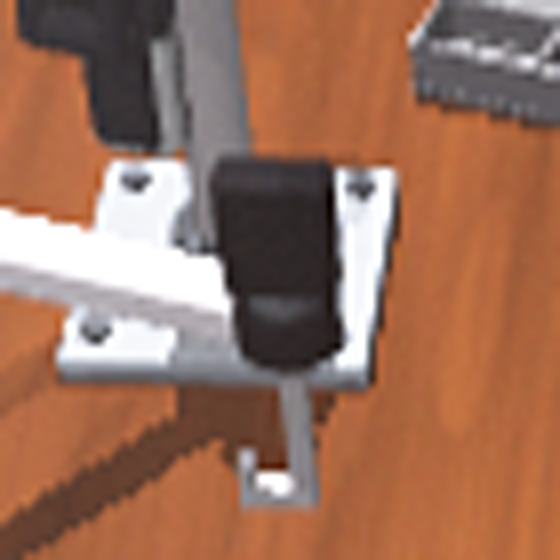

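The grip's top centre agrees across three views at about (0.566,-0.027,0.297), with the hook's yaw about 1.5° and its lip pointing world +x. The PSU centre is (0.578,0.036) at yaw 8.6°, and the pin is about 26 mm toward the outer end. I'll align over the grip.

Emit:
step_arm([
  [0.0, -0.06, 0, 0, 0, 0.08, 0],
  [0.013, -0.12, 0, 0, 0, 0.163, 0],
  [0.013, -0.176, 0, 0, 0, 0.163, 0],
  [0.013, -0.176, 0, 0, 0, 0.163, 0],
  [0.013, -0.176, 0, 0, 0, 0.163, 0],
])

```text
time: 5.75
tool_pos: [0.5648, -0.0277, 0.3995]
tool_rot: [-0.0, -0.004, 1.0, 0.0]
contact_force: [0.1, 0.7, -0.1]
gripper_width: 1.0
```

Run:
```python
from h import *
st=monitor.state(); f=save('wrist','w3.png'); c=cam(f,st); print(st['time'],st['tool_pos'],st['tool_rot'],c[2]); print(proj(c,(.566,-.027,.297)),c[1])
```

```text
5.75 [ 0.56479641 -0.02767901  0.39947049] [-3.41213828e-05 -4.28193867e-03  9.99990798e-01  2.59697213e-04] [ 0.48298273 -0.0289507   0.54182746]
[284.10591016 213.12826529] [[-8.04859997e-03  9.49152493e-01  3.14713783e-01]
 [ 9.99967553e-01  7.74513243e-03  2.21479678e-03]
 [-3.35320042e-04  3.14721398e-01 -9.49184033e-01]]
```

View pics/w3.png

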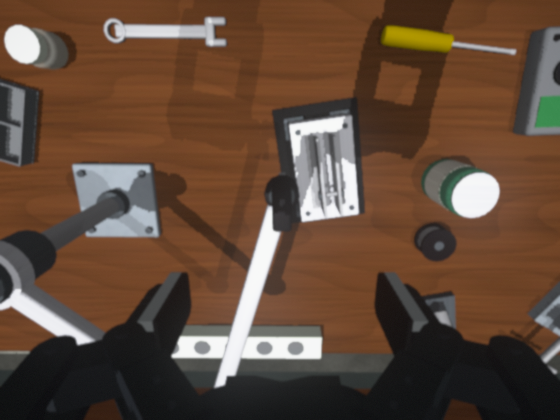

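Predicted (284,213) matches the grip top at about (285,211). Descending.

Emit:
step_arm([
  [0.002, 0.001, -0.08, 0, 0, 0, 0],
  [0.002, 0.001, -0.16, 0, 0, 0, 0],
  [0.002, 0.001, -0.22, 0, 0, 0, 0],
  [0.002, 0.001, -0.26, 0, 0, 0, 0],
  [0.002, 0.001, -0.276, 0, 0, 0, 0],
  [0.002, 0.001, -0.276, 0, 0, 0, 0],
  [0.002, 0.001, -0.276, 0, 0, 0, 0],
])

```text
time: 6.5
tool_pos: [0.5666, -0.0266, 0.2631]
tool_rot: [0.001, -0.005, 1.0, -0.0]
contact_force: [-0.0, -0.2, 1.0]
gripper_width: 0.996
```

Run:
```python
from h import *
st=monitor.state(); f=save('side','d4.png'); 
im=cv2.imread('pics/d4.png'); cv2.imwrite('pics/d4c.png',cv2.resize(im[90:300,150:350],None,fx=2.8,fy=2.8,interpolation=cv2.INTER_CUBIC))
im=cv2.imread('pics/w3.png'); cv2.imwrite('pics/w3c.png',cv2.resize(im[95:235,260:370],None,fx=4.2,fy=4.2,interpolation=cv2.INTER_CUBIC))
```

```text
(no output)
```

View pics/d4c.png

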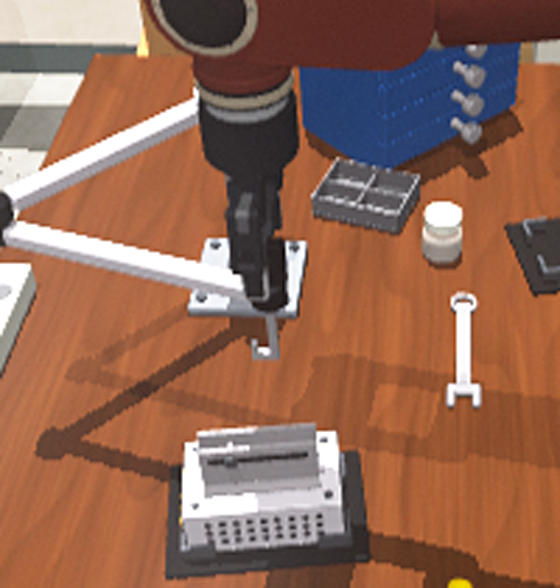

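View pics/w3c.png

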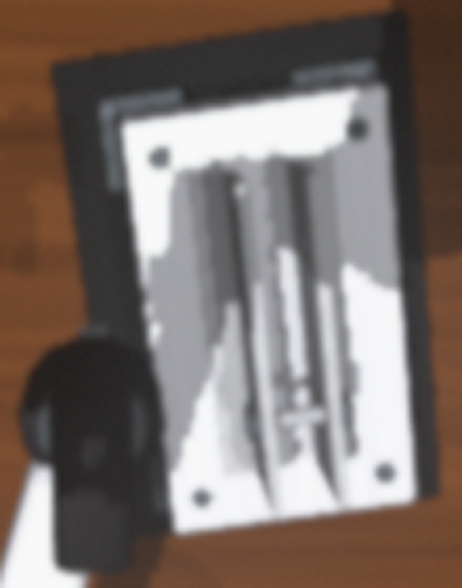

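Fingers straddle the grip. Closing, and computing the pin from this view.

Emit:
step_arm([
  [0, 0, 0, 0, 0, 0, 120],
  [0, 0, 0, 0, 0, 0, 255],
  [0, 0, 0, 0, 0, 0, 255],
  [0, 0, 0, 0, 0, 0, 255],
  [0, 0, 0, 0, 0, 0, 255],
  [0, 0, 0, 0, 0, 0, 255],
])

```text
time: 7.15
tool_pos: [0.5659, -0.0271, 0.2617]
tool_rot: [0.0, -0.005, 1.0, -0.0]
contact_force: [-0.4, 0.5, 0.3]
gripper_width: 0.178
```

Run:
```python
from h import *
st=monitor.state(); f=eyes.grab_frame('wrist')
s3={'tool_pos':[0.56479641,-0.02767901,0.39947049],'tool_rot':[-3.41213828e-05,-4.28193867e-03,9.99990798e-01,2.59697213e-04]}
c=cam(f,s3); a=lambda u,v:(260+u/4.2,95+v/4.2)
C=np.array([atz(c,a(*p),.066) for p in [(122,120),(385,85),(415,500),(175,533)]]);print(C.round(4),C.mean(0))
for i in range(4):
    e=C[(i+1)%4]-C[i]; print(np.linalg.norm(e).round(4),np.degrees(np.arctan2(e[1],e[0])).round(1))
print('pin',atz(c,a(302,413),.104))
B=[atz(c,a(*p),.116) for p in [(275,505),(340,500)]];print(B)
print(st)
```

```text
[[ 0.5092 -0.0194  0.066 ]
 [ 0.4971  0.0691  0.066 ]
 [ 0.6449  0.0915  0.066 ]
 [ 0.6587  0.0026  0.066 ]] [0.57748771 0.03595306 0.066     ]
0.0894 97.8
0.1494 8.6
0.0899 -81.2
0.1511 -171.6
pin [0.60149732 0.04147763 0.104     ]
[array([0.630017  , 0.03234385, 0.116     ]), array([0.62808102, 0.05387639, 0.116     ])]
{'time': 7.15, 'joint_pos': array([-1.79044060e-01, -1.02755307e-01,  1.71517464e+00, -1.41051538e-04,
        1.52894525e+00, -1.75951025e+00]), 'joint_vel': array([-0.00091752,  0.00026707, -0.00164838, -0.00018351,  0.00147533,
        0.00070845]), 'joint_efforts': array([ 1.97731052e-02, -3.25709760e+01, -3.70772302e+01,  9.08032386e-02,
       -4.39489682e-03, -4.15470859e-03]), 'tool_pos': array([ 0.56594335, -0.02706025,  0.26165523]), 'tool_rot': array([ 9.92306291e-05, -4.83785329e-03,  9.99988289e-01, -9.01275133e-05]), 'contact_force': array([-0.36737446,  0.48725903,  0.32782574]), 'ft_torque': array([-0.06789554,  0.00300125, -0.01187038]), 'gripper_width': 0.17815577660966173}
```

Grip held: opening 15 mm against the 16 mm bar. The pin's local x is about +26 mm, and both views agree. I'll bring the hook above the slot, 31 mm short of the pin, and turn it to the slot's yaw.

Emit:
step_arm([
  [0.003, 0.03, 0, 0, 0, 0.02, 255],
  [0.006, 0.06, 0, 0, 0, 0.045, 255],
  [0.01, 0.09, 0, 0, 0, 0.07, 255],
  [0.013, 0.115, 0, 0, 0, 0.094, 255],
  [0.013, 0.1244, 0, 0, 0, 0.094, 255],
  [0.013, 0.1244, 0, 0, 0, 0.094, 255],
  [0.013, 0.1244, 0, 0, 0, 0.094, 255],
])

```text
time: 7.9
tool_pos: [0.5723, 0.0353, 0.2614]
tool_rot: [-0.0, -0.075, 0.997, -0.0]
contact_force: [-0.8, 0.1, 0.1]
gripper_width: 0.181
```

```bash
cat > look.py <<'E'
import sys
from h import *
t=sys.argv[1]
st=monitor.state();print(st['time'],st['tool_pos'],st['tool_rot'].round(4),st['contact_force'].round(2),st['gripper_width'])
fs=eyes.grab_frame('scene');fd=eyes.grab_frame('side')
a=fs['pixels'][185:325,210:350,::-1];b=fd['pixels'][165:305,175:315,::-1]
cv2.imwrite(f'pics/{t}.png',np.hstack([cv2.resize(x,(400,400) if len(sys.argv)<3 else (400,400),interpolation=cv2.INTER_CUBIC) for x in (a,b)]))
E
python3 look.py l1
```

```text
7.9 [0.57234846 0.03530656 0.26143094] [-1.000e-04 -7.540e-02  9.972e-01 -1.000e-04] [-0.76  0.13  0.08] 0.18078861015793912
```

View pics/l1.png

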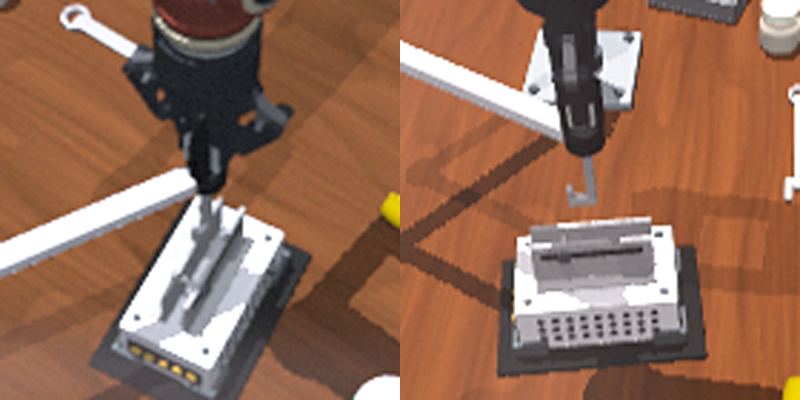

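Run:
```python
from h import *
u=np.array([.9887,.150,0]);ax=np.array([.5723,.0353,0]);z=np.array([0,0,1.])
pin=np.array([.6031,.0399,.102]); n=np.array([-.15,.9887,0])
o=[]
for nm,(x0,y0) in [('scene',(165,180)),('side',(190,170))]:
    f=eyes.grab_frame(nm);c=cam(f);
    x0,y0={'scene':(225,195),'side':(200,185)}[nm]; w=100
    im=cv2.resize(f['pixels'][y0:y0+w,x0:x0+w,::-1],(400,400),interpolation=cv2.INTER_CUBIC)
    for P in [ax+.157*z,ax+.021*u+.157*z,ax+.021*u+.176*z,ax+.016*u+.165*z,ax+.200*z,pin-.009*n,pin+.009*n,]:
        p=(proj(c,P)-(x0,y0)+.5)*4; cv2.circle(im,tuple(int(v) for v in p),2,(0,0,255),-1)
    o.append(im)
cv2.imwrite('pics/ov1.png',np.hstack(o))
```

```text
(no output)
```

View pics/ov1.png

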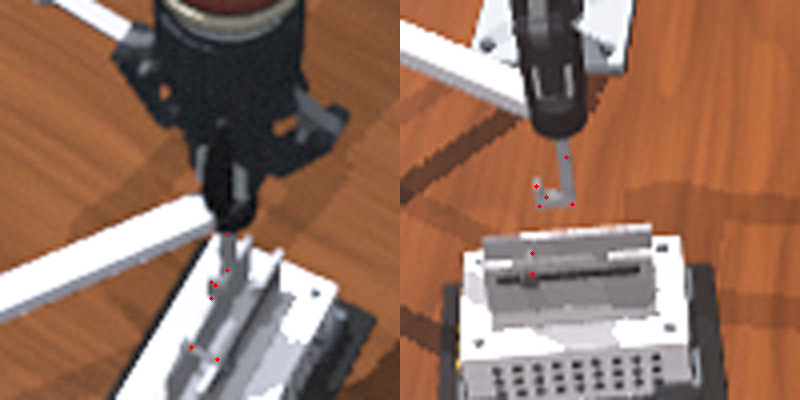

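The overlay matches the hook and pin in both views. Pulling down part way, just above lip entry.

Emit:
step_arm([
  [0, 0, -0.02, 0, 0, 0, 255],
  [0, 0, -0.04, 0, 0, 0, 255],
  [0, 0, -0.06, 0, 0, 0, 255],
  [0, 0, -0.08, 0, 0, 0, 255],
  [0, 0, -0.1, 0, 0, 0, 255],
  [0, 0, -0.1, 0, 0, 0, 255],
])

```text
time: 8.7
tool_pos: [0.5742, 0.0342, 0.2147]
tool_rot: [0.003, -0.075, 0.997, -0.001]
contact_force: [-0.8, 0.3, 12.9]
gripper_width: 0.181
```

```bash
cat > ov.py <<'E'
import sys
from h import *
st=monitor.state();print(st['time'],st['tool_pos'].round(4),st['tool_rot'].round(4),st['contact_force'].round(2),st['ft_torque'].round(2),st['gripper_width'])
u=np.array([.9887,.150,0]);z=np.array([0,0,1.]);n=np.array([-.15,.9887,0])
ax=st['tool_pos'].copy(); oz=ax[2]-.2614+.238; ax[2]=0
psu=np.array([.5777,.036,0]); pin=np.array([.6031,.0399,.102])
print('carriage if no slip',.238-oz,'axis local',(ax-psu)@u,(ax-psu)@n)
o=[]
for nm in ['scene','side']:
    f=eyes.grab_frame(nm);c=cam(f)
    x0,y0={'scene':(225,210),'side':(190,185)}[nm]; w=100
    im=cv2.resize(f['pixels'][y0:y0+w,x0:x0+w,::-1],(400,400),interpolation=cv2.INTER_CUBIC)
    for P in [ax+(oz-.081)*z,ax+.021*u+(oz-.081)*z,ax+.021*u+(oz-.062)*z,ax+(oz-.04)*z,pin-.009*n,pin+.009*n]:
        p=(proj(c,P)-(x0,y0)+.5)*4; cv2.circle(im,tuple(int(v) for v in p),2,(0,0,255),-1)
    o.append(im)
cv2.imwrite(f'pics/{sys.argv[1]}.png',np.hstack(o))
E
python3 ov.py ov2
```

```text
8.7 [0.5742 0.0342 0.2147] [ 0.0027 -0.0751  0.9972 -0.0013] [-0.81  0.28 12.95] [-0.73  0.16 -0.  ] 0.18100989980953372
carriage if no slip 0.04673684319280996 axis local -0.003775392879981579 -0.0012249753168413354
```

View pics/ov2.png

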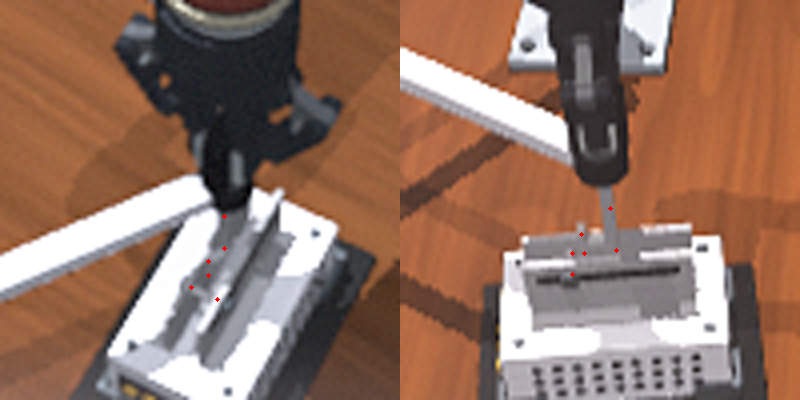

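The hook is entering the slot with the spring force at 13 N and no sideways load. Continuing down to carriage 0.083, backing off slightly from the pin.

Emit:
step_arm([
  [-0.006, 0.001, -0.015, 0, 0, 0, 255],
  [-0.006, 0.001, -0.03, 0, 0, 0, 255],
  [-0.006, 0.001, -0.045, 0, 0, 0, 255],
  [-0.006, 0.001, -0.06, 0, 0, 0, 255],
  [-0.006, 0.001, -0.068, 0, 0, 0, 255],
  [-0.006, 0.001, -0.068, 0, 0, 0, 255],
  [-0.006, 0.001, -0.068, 0, 0, 0, 255],
])

```text
time: 9.5
tool_pos: [0.5724, 0.0346, 0.1826]
tool_rot: [0.004, -0.075, 0.997, -0.002]
contact_force: [0.8, 1.1, 14.7]
gripper_width: 0.181
```

```bash
python3 ov.py ov3
```

```text
9.5 [0.5724 0.0346 0.1826] [ 0.0042 -0.0751  0.9972 -0.0016] [ 0.76  1.07 14.67] [-0.78  0.31 -0.01] 0.18149287658729696
carriage if no slip 0.07875036283480272 axis local -0.005485820415021842 -0.0005682768850003771
```

View pics/ov3.png

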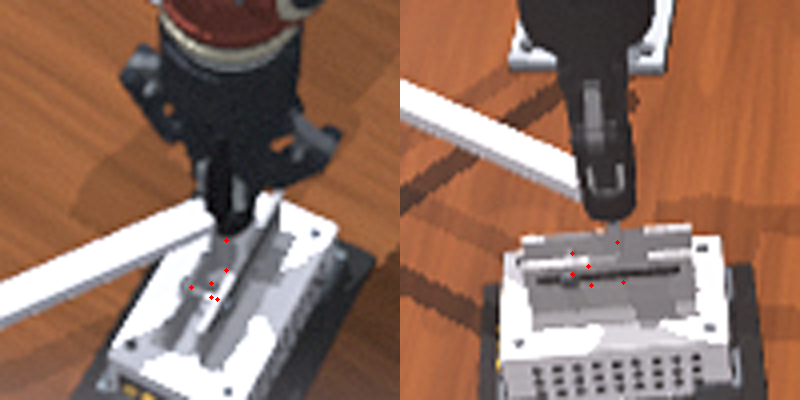

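Lip is only about 2 mm under the pin's underside. Going 6–7 mm lower while watching the force.

Emit:
step_arm([
  [0, 0.001, -0.006, 0, 0, 0, 255],
  [0, 0.001, -0.012, 0, 0, 0, 255],
  [0, 0.001, -0.014, 0, 0, 0, 255],
  [0, 0.001, -0.014, 0, 0, 0, 255],
])

```text
time: 10.0
tool_pos: [0.5726, 0.0351, 0.1759]
tool_rot: [0.004, -0.075, 0.997, -0.002]
contact_force: [-0.3, 0.9, 15.4]
gripper_width: 0.183
```

```bash
python3 ov.py ov4
python3 - <<'E'
from h import *
f=save('side','x.png');im=cv2.imread('pics/x.png')[225:275,210:280];cv2.imwrite('pics/x4.png',cv2.resize(im,None,fx=10,fy=10,interpolation=cv2.INTER_CUBIC))
E
```

```text
10.0 [0.5726 0.0351 0.1759] [ 0.0044 -0.0752  0.9972 -0.0017] [-0.27  0.91 15.4 ] [-0.9   0.41 -0.02] 0.18268193578232353
carriage if no slip 0.08551602076728815 axis local -0.005189516677289269 -0.00013787332853273902
```

View pics/x4.png

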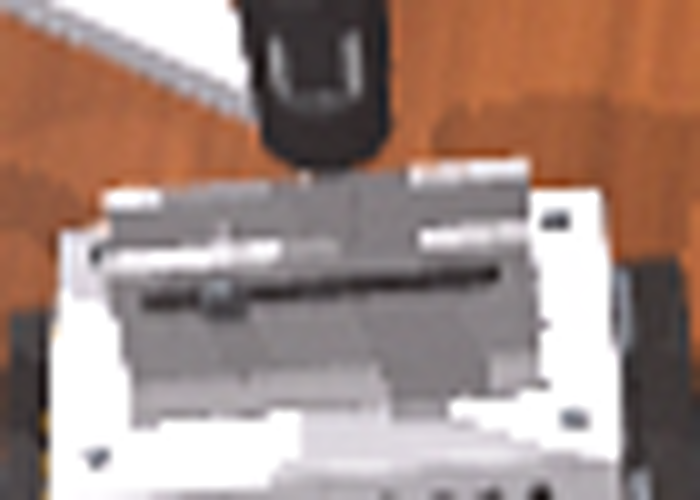

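The spring force is smooth at 15.4 N with no floor contact. Now feeling along the slot toward the pin in small stages.

Emit:
step_arm([
  [0.004, 0.0006, 0, 0, 0, 0, 255],
  [0.008, 0.0012, 0, 0, 0, 0, 255],
  [0.012, 0.0018, 0, 0, 0, 0, 255],
  [0.016, 0.0024, 0, 0, 0, 0, 255],
])

```text
time: 10.55
tool_pos: [0.5807, 0.0363, 0.176]
tool_rot: [0.004, -0.075, 0.997, -0.002]
contact_force: [-0.4, 0.2, 16.3]
gripper_width: 0.174
```

Emit:
step_arm([
  [0.004, 0.0006, 0, 0, 0, 0, 255],
  [0.008, 0.0012, 0, 0, 0, 0, 255],
  [0.008, 0.0012, 0, 0, 0, 0, 255],
])

```text
time: 10.85
tool_pos: [0.5848, 0.0369, 0.1761]
tool_rot: [0.004, -0.075, 0.997, -0.002]
contact_force: [-0.8, -0.3, 15.7]
gripper_width: 0.181
```

```bash
python3 ov.py ov5
```

```text
10.85 [0.5848 0.0369 0.1761] [ 0.0045 -0.0752  0.9972 -0.0016] [-0.76 -0.27 15.66] [-0.85  0.38  0.01] 0.18101193888308761
carriage if no slip 0.08532372283263631 axis local 0.007130455313927436 -0.0001606633834743794
```

The lip has passed under the pin with no contact. Continuing with finer steps until the shank touches.

Emit:
step_arm([
  [0.004, 0.0006, 0, 0, 0, 0, 255],
  [0.008, 0.0012, 0, 0, 0, 0, 255],
  [0.012, 0.0018, 0, 0, 0, 0, 255],
  [0.016, 0.0024, 0, 0, 0, 0, 255],
  [0.016, 0.0024, 0, 0, 0, 0, 255],
])

```text
time: 11.45
tool_pos: [0.5928, 0.0381, 0.1761]
tool_rot: [0.004, -0.075, 0.997, -0.002]
contact_force: [-0.6, 0.0, 15.8]
gripper_width: 0.175
```

Emit:
step_arm([
  [0.002, 0.0003, 0, 0, 0, 0, 255],
  [0.004, 0.0006, 0, 0, 0, 0, 255],
  [0.004, 0.0006, 0, 0, 0, 0, 255],
])

```text
time: 11.75
tool_pos: [0.5947, 0.0384, 0.1761]
tool_rot: [0.004, -0.075, 0.997, -0.002]
contact_force: [-0.3, 0.9, 15.4]
gripper_width: 0.181
```

Emit:
step_arm([
  [0.002, 0.0003, 0, 0, 0, 0, 255],
  [0.003, 0.0005, 0, 0, 0, 0, 255],
  [0.003, 0.0005, 0, 0, 0, 0, 255],
])

```text
time: 12.05
tool_pos: [0.5961, 0.0386, 0.1761]
tool_rot: [0.004, -0.075, 0.997, -0.002]
contact_force: [-0.2, -0.2, 15.3]
gripper_width: 0.182
```

Emit:
step_arm([
  [0.002, 0.0003, 0, 0, 0, 0, 255],
  [0.002, 0.0003, 0, 0, 0, 0, 255],
])

```text
time: 12.25
tool_pos: [0.5964, 0.0387, 0.176]
tool_rot: [0.003, -0.075, 0.997, -0.002]
contact_force: [-3.0, -0.7, 17.5]
gripper_width: 0.178
```

Emit:
step_arm([
  [0.002, 0.0003, 0, 0, 0, 0, 255],
  [0.002, 0.0003, 0, 0, 0, 0, 255],
])

```text
time: 12.45
tool_pos: [0.5971, 0.0388, 0.1762]
tool_rot: [0.003, -0.075, 0.997, -0.002]
contact_force: [-4.7, -0.0, 17.4]
gripper_width: 0.18
```

Emit:
step_arm([
  [0.002, 0.0003, 0, 0, 0, 0, 255],
  [0.002, 0.0003, 0, 0, 0, 0, 255],
])

```text
time: 12.65
tool_pos: [0.5981, 0.0389, 0.1762]
tool_rot: [0.003, -0.075, 0.997, -0.002]
contact_force: [-2.6, -0.5, 18.3]
gripper_width: 0.176
```

The shank meets the pin at x of about 0.596, which is where the camera put it (reaction about 3–5 N). Backing off 3 mm to centre the pin in the gap, then raising slowly.

Emit:
step_arm([
  [-0.003, -0.0005, 0, 0, 0, 0, 255],
  [-0.006, -0.0009, 0, 0, 0, 0, 255],
  [-0.006, -0.0009, 0, 0, 0, 0, 255],
])

```text
time: 12.95
tool_pos: [0.5959, 0.0386, 0.176]
tool_rot: [0.004, -0.075, 0.997, -0.002]
contact_force: [0.3, -0.0, 16.0]
gripper_width: 0.174
```

Emit:
step_arm([
  [0, 0, 0.005, 0, 0, 0, 255],
  [0, 0, 0.01, 0, 0, 0, 255],
  [0, 0, 0.015, 0, 0, 0, 255],
  [0, 0, 0.02, 0, 0, 0, 255],
  [0, 0, 0.024, 0, 0, 0, 255],
  [0, 0, 0.028, 0, 0, 0, 255],
  [0, 0, 0.028, 0, 0, 0, 255],
])

```text
time: 13.65
tool_pos: [0.5959, 0.0387, 0.1903]
tool_rot: [0.004, -0.075, 0.997, -0.002]
contact_force: [-1.3, 0.4, 15.8]
gripper_width: 0.181
```

```bash
python3 ov.py ov6
```

```text
13.65 [0.5959 0.0387 0.1903] [ 0.0044 -0.0752  0.9972 -0.0016] [-1.33  0.43 15.83] [-0.88  0.38 -0.  ] 0.1809625897993429
carriage if no slip 0.07113227542349629 axis local 0.01844653288806582 -6.721434204656841e-05
```

View pics/ov6.png

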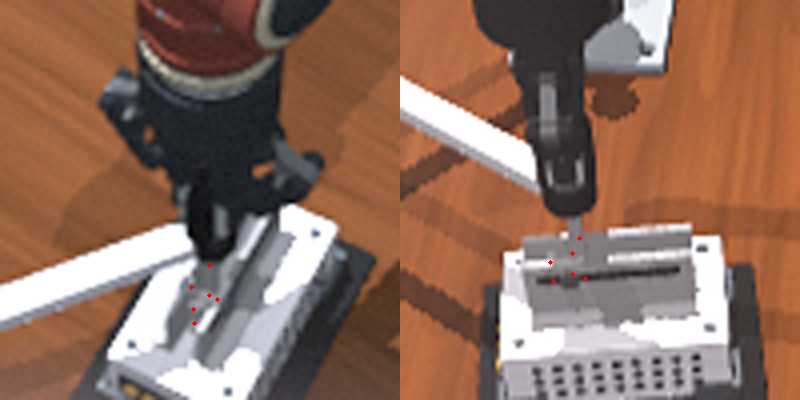

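Emit:
step_arm([
  [0, 0, 0.004, 0, 0, 0, 255],
  [0, 0, 0.008, 0, 0, 0, 255],
  [0, 0, 0.012, 0, 0, 0, 255],
  [0, 0, 0.012, 0, 0, 0, 255],
])

```text
time: 14.15
tool_pos: [0.5958, 0.0387, 0.1961]
tool_rot: [0.004, -0.075, 0.997, -0.002]
contact_force: [0.1, 0.7, 15.3]
gripper_width: 0.178
```

Emit:
step_arm([
  [0, 0, 0.004, 0, 0, 0, 255],
  [0, 0, 0.008, 0, 0, 0, 255],
  [0, 0, 0.012, 0, 0, 0, 255],
  [0, 0, 0.012, 0, 0, 0, 255],
])

```text
time: 14.55
tool_pos: [0.5946, 0.0388, 0.1998]
tool_rot: [0.003, -0.075, 0.997, -0.001]
contact_force: [-0.5, 0.0, 9.4]
gripper_width: 0.18
```

```bash
python3 ov.py ov7
```

```text
14.55 [0.5946 0.0388 0.1998] [ 0.0025 -0.0751  0.9972 -0.0013] [-0.51  0.04  9.41] [-0.86  0.26 -0.01] 0.17989877978579116
carriage if no slip 0.06156544639227762 axis local 0.01712008170246171 0.000216684955997116
```

View pics/ov7.png

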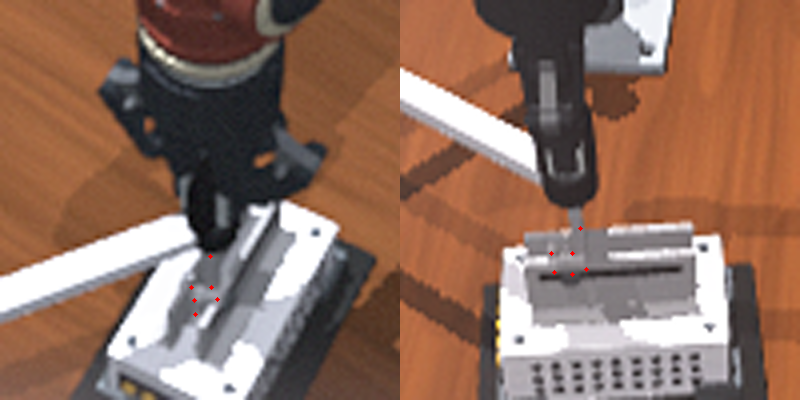

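The force dropped by 6 N, so the hook is carrying the supply. Continuing up slowly.

Emit:
step_arm([
  [0, 0, 0.005, 0, 0, 0, 255],
  [0, 0, 0.01, 0, 0, 0, 255],
  [0, 0, 0.015, 0, 0, 0, 255],
  [0, 0, 0.02, 0, 0, 0, 255],
  [0, 0, 0.025, 0, 0, 0, 255],
  [0, 0, 0.03, 0, 0, 0, 255],
  [0, 0, 0.035, 0, 0, 0, 255],
  [0, 0, 0.04, 0, 0, 0, 255],
])

```text
time: 15.45
tool_pos: [0.5943, 0.0388, 0.2191]
tool_rot: [0.002, -0.075, 0.997, -0.001]
contact_force: [0.5, 0.3, 7.9]
gripper_width: 0.181
```

```bash
python3 look.py l8
```

```text
15.45 [0.59427458 0.0388313  0.21914901] [ 0.0022 -0.0751  0.9972 -0.0012] [0.46 0.34 7.9 ] 0.18095248612180492
```

View pics/l8.png

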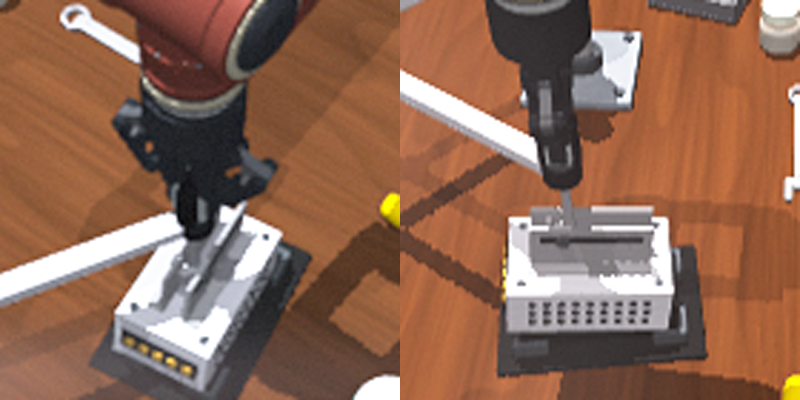

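The supply hangs level. Continuing.

Emit:
step_arm([
  [0, 0, 0.005, 0, 0, 0, 255],
  [0, 0, 0.01, 0, 0, 0, 255],
  [0, 0, 0.016, 0, 0, 0, 255],
  [0, 0, 0.022, 0, 0, 0, 255],
  [0, 0, 0.028, 0, 0, 0, 255],
  [0, 0, 0.034, 0, 0, 0, 255],
  [0, 0, 0.04, 0, 0, 0, 255],
  [0, 0, 0.046, 0, 0, 0, 255],
  [0, 0, 0.051, 0, 0, 0, 255],
  [0, 0, 0.056, 0, 0, 0, 255],
])

```text
time: 16.55
tool_pos: [0.5939, 0.0389, 0.2466]
tool_rot: [0.002, -0.075, 0.997, -0.001]
contact_force: [0.0, -0.6, 6.4]
gripper_width: 0.182
```

Emit:
step_arm([
  [0, 0, 0.004, 0, 0, 0, 255],
  [0, 0, 0.008, 0, 0, 0, 255],
  [0, 0, 0.012, 0, 0, 0, 255],
  [0, 0, 0.014, 0, 0, 0, 255],
  [0, 0, 0.014, 0, 0, 0, 255],
])

```text
time: 17.05
tool_pos: [0.5939, 0.0389, 0.2537]
tool_rot: [0.002, -0.075, 0.997, -0.001]
contact_force: [-0.1, 0.2, 6.9]
gripper_width: 0.175
```

Emit:
step_arm([
  [0, 0, 0.003, 0, 0, 0, 255],
  [0, 0, 0.006, 0, 0, 0, 255],
  [0, 0, 0.006, 0, 0, 0, 255],
])

```text
time: 17.35
tool_pos: [0.5939, 0.0389, 0.2567]
tool_rot: [0.002, -0.075, 0.997, -0.001]
contact_force: [0.6, 0.3, 6.3]
gripper_width: 0.178
```

Emit:
step_arm([
  [0, 0, 0.003, 0, 0, 0, 255],
  [0, 0, 0.006, 0, 0, 0, 255],
  [0, 0, 0.006, 0, 0, 0, 255],
])

```text
time: 17.65
tool_pos: [0.5935, 0.0391, 0.2587]
tool_rot: [0.001, -0.075, 0.997, -0.001]
contact_force: [0.4, 0.2, 4.8]
gripper_width: 0.182
```

Emit:
step_arm([
  [0, 0, 0.003, 0, 0, 0, 255],
  [0, 0, 0.005, 0, 0, 0, 255],
  [0, 0, 0.005, 0, 0, 0, 255],
])

```text
time: 17.95
tool_pos: [0.5928, 0.0397, 0.2595]
tool_rot: [-0.0, -0.075, 0.997, -0.0]
contact_force: [0.7, 0.1, 2.0]
gripper_width: 0.177
```

Emit:
step_arm([
  [0, 0, 0.002, 0, 0, 0, 255],
  [0, 0, 0.002, 0, 0, 0, 255],
  [0, 0, 0.002, 0, 0, 0, 255],
])

```text
time: 18.25
tool_pos: [0.5926, 0.0399, 0.2602]
tool_rot: [-0.001, -0.075, 0.997, 0.0]
contact_force: [0.3, -0.4, -0.6]
gripper_width: 0.18
```

```bash
python3 look.py l9
```

```text
18.25 [0.5925825  0.03985254 0.26024092] [-6.000e-04 -7.530e-02  9.972e-01  1.000e-04] [ 0.29 -0.43 -0.58] 0.1801410969080263
```

View pics/l9.png

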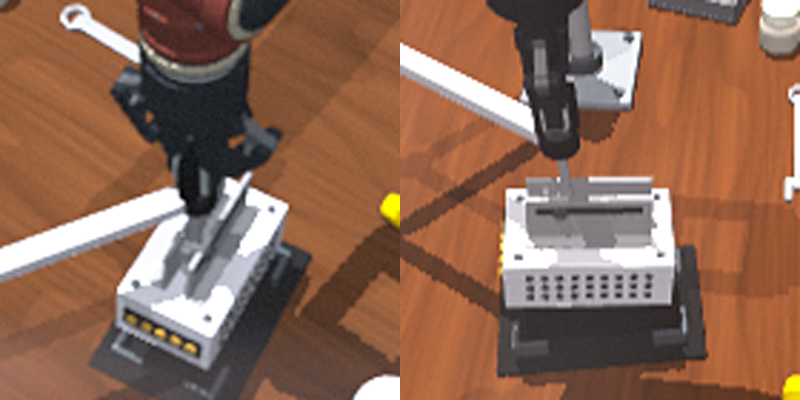

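The stop is reached (force about 0) and the supply hangs level above the cradle. Letting it settle, then opening gently.

Emit:
step_arm([
  [0, 0, 0, 0, 0, 0, 255],
  [0, 0, 0, 0, 0, 0, 255],
  [0, 0, 0, 0, 0, 0, 255],
  [0, 0, 0, 0, 0, 0, 200],
  [0, 0, 0, 0, 0, 0, 185],
  [0, 0, 0, 0, 0, 0, 150],
  [0, 0, 0, 0, 0, 0, 100],
  [0, 0, 0, 0, 0, 0, 40],
  [0, 0, 0, 0, 0, 0, 0],
  [0, 0, 0, 0, 0, 0, 0],
])

```text
time: 19.35
tool_pos: [0.5929, 0.0398, 0.261]
tool_rot: [0.0, -0.075, 0.997, 0.0]
contact_force: [0.1, -0.3, 0.7]
gripper_width: 0.997
```

Emit:
step_arm([
  [0, 0, 0, 0, 0, 0, 0],
  [0, 0, 0.02, 0, 0, 0, 0],
  [0, 0, 0.05, 0, 0, 0, 0],
  [0, 0, 0.1, 0, 0, 0, 0],
  [0, 0, 0.16, 0, 0, 0, 0],
  [0, 0, 0.22, 0, 0, 0, 0],
  [0, 0, 0.26, 0, 0, 0, 0],
  [0, 0, 0.26, 0, 0, 0, 0],
])

```text
time: 20.15
tool_pos: [0.5942, 0.0397, 0.3974]
tool_rot: [0.005, -0.075, 0.997, -0.001]
contact_force: [-0.8, -0.5, -0.2]
gripper_width: 1.001
```

Emit:
step_arm([
  [-0.05, 0, 0, 0, 0, 0, 0],
  [-0.1, 0, 0, 0, 0, 0, 0],
  [-0.15, 0, 0, 0, 0, 0, 0],
  [-0.2, 0, 0, 0, 0, 0, 0],
  [-0.2, 0, 0, 0, 0, 0, 0],
  [-0.2, 0, 0, 0, 0, 0, 0],
  [-0.2, 0, 0, 0, 0, 0, 0],
  [-0.2, 0, 0, 0, 0, 0, 0],
  [-0.2, 0, 0, 0, 0, 0, 0],
  [-0.2, 0, 0, 0, 0, 0, 0],
])

```text
time: 21.15
tool_pos: [0.4932, 0.0397, 0.3907]
tool_rot: [-0.0, -0.075, 0.997, 0.0]
contact_force: [-0.3, -0.2, -0.2]
gripper_width: 0.998
```

```bash
python3 look.py l10
python3 - <<'E'
from h import *
import time
save('scene','sA.png');save('side','dA.png')
for i in range(8): f=eyes.grab_frame('side')
g=save('side','dB.png')
a=cv2.imread('pics/dA.png').astype(int);b=cv2.imread('pics/dB.png').astype(int)
D=np.abs(a-b).max(2)[165:305,175:315];print('diff',D.max(),(D>25).sum(),monitor.state()['time'])
E
```

```text
21.15 [0.49321039 0.03974974 0.39070497] [-3.000e-04 -7.530e-02  9.972e-01  0.000e+00] [-0.32 -0.17 -0.16] 0.9978570862573876
diff 58 8 21.8
```

View pics/l10.png

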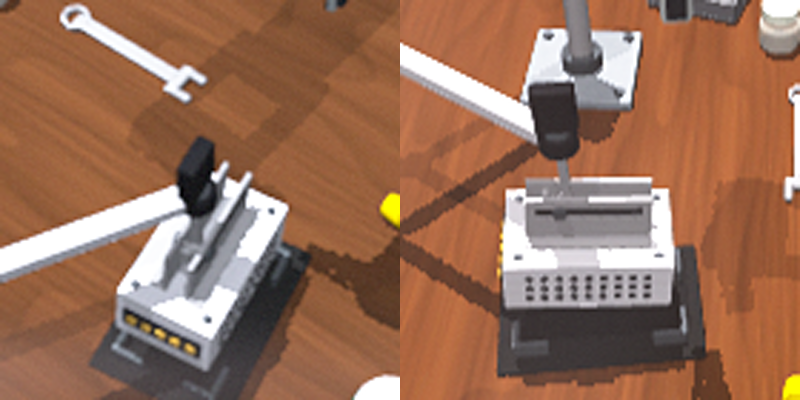

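View pics/dB.png

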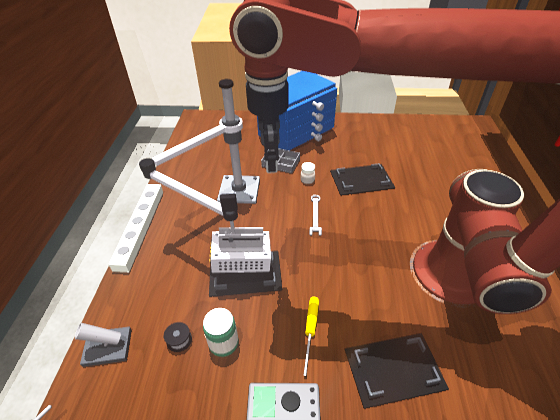

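Supply hangs level and free, bystanders unmoved. Letting it settle a bit more, then a final stillness check.

Emit:
step_arm([
  [0, 0, 0, 0, 0, 0, 0],
  [0, 0, 0, 0, 0, 0, 0],
  [0, 0, 0, 0, 0, 0, 0],
  [0, 0, 0, 0, 0, 0, 0],
  [0, 0, 0, 0, 0, 0, 0],
  [0, 0, 0, 0, 0, 0, 0],
  [0, 0, 0, 0, 0, 0, 0],
  [0, 0, 0, 0, 0, 0, 0],
  [0, 0, 0, 0, 0, 0, 0],
  [0, 0, 0, 0, 0, 0, 0],
])

```text
time: 22.8
tool_pos: [0.4929, 0.0398, 0.391]
tool_rot: [0.0, -0.075, 0.997, 0.0]
contact_force: [0.3, -0.4, -1.1]
gripper_width: 1.002
```

Emit:
step_arm([
  [0, 0, 0, 0, 0, 0, 0],
  [0, 0, 0, 0, 0, 0, 0],
  [0, 0, 0, 0, 0, 0, 0],
  [0, 0, 0, 0, 0, 0, 0],
  [0, 0, 0, 0, 0, 0, 0],
  [0, 0, 0, 0, 0, 0, 0],
  [0, 0, 0, 0, 0, 0, 0],
  [0, 0, 0, 0, 0, 0, 0],
  [0, 0, 0, 0, 0, 0, 0],
  [0, 0, 0, 0, 0, 0, 0],
])

```text
time: 23.8
tool_pos: [0.4929, 0.0398, 0.391]
tool_rot: [-0.0, -0.075, 0.997, -0.0]
contact_force: [-0.0, -0.3, 0.8]
gripper_width: 1.002
```

Run:
```python
from h import *
def g(): return eyes.grab_frame('side')['pixels'][165:305,175:315].astype(int)
a=g()
for i in range(6):
    b=g();print((np.abs(a-b).max(2)>25).sum(),end=' ')
X=[eyes.pinpoint('hook_grip',n) for n in ('scene','side')]
fs=eyes.grab_frame('scene');fd=eyes.grab_frame('side')
for n in ('hook_grip','bracket'):
    p=[eyes.pinpoint(n,k) for k in('scene','side')]
    if all(p): print(n,tri([cam(fs),cam(fd)],[q[0]['uv'] for q in p]))
print(monitor.state()['time'],manip.job_done())
```

```text
1 0 1 0 0 0 hook_grip (array([0.59520959, 0.04530475, 0.30672651]), [np.float64(0.0032827664058868587), np.float64(0.0032827664058865716)])
bracket (array([0.57158786, 0.03818308, 0.17615077]), [np.float64(0.002306637963040181), np.float64(0.0023066379630400837)])
the job is handed in; nothing more can be done
24.55 None
```

The supply is hanging on the hook above its cradle with the balancer arm fully up, and I handed the job in at about 24.5 s of the 54 s allowed. The hand-in gives no verdict.

- **Pull down and hook on:** I gripped the hook by its black grip, turned it in line with the slot, and pulled it down about 85 mm. Moving along the slot, the shank touched the pin with about 3–5 N sideways, where the cameras had placed it. I then backed off to centre the pin in the hook.
- **Lift:** I raised it in small steps. The force on the hand fell by about 6 N as the hook took the supply's weight. I kept going until the arm met its stop and the hand carried almost nothing, then opened the gripper and moved clear.
- **Last checks:**
  - Six pictures 0.05 s apart showed no motion (at most 1 changed pixel).
  - The supply looks level and stands over its cradle.
  - The top of the bracket measured about 0.176 m up, so the supply's underside is about 66 mm above the bench.
  - In the side picture the bystanders look unmoved.
  - The gripper is open and touches nothing.
- **Small disagreements:**
  - The grip slipped 2–3 mm in the fingers.
  - The spring pulled about 1.4 N less than stated.
  - The network put the grip's top about 10 mm too high, as it had at the start.

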